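Prop the grain bin's lid and put the measure inside

TASK

Lift the lid of the metal grain bin by its front bar until the stay on its side drops behind the step of its rail, lower the lid until it stands propped on the stay, and let go. Then stand the tall steel tumbler upright on the floor of the bin, ready for scooping, and leave the short steel cup where it is.

Things in the scene. Friction and masses are not known exactly. Their poses are not given: they have to be found in the camera images.
- bin: Empty open aluminium bin, fixed, 180 mm deep (x), 240 wide (y), 90 high, walls and floor 4 mm. Origin: centre of its underside. +x points to the hinged far side, +y to its left side with the stay, z up. Its flat lid, 6 mm thick, 244 wide, turns on a hinge axis parallel to y through (90, 0, 94) mm in this frame. When propped, the lid's free edge stands 260 mm above the ledge.
- lid_bar (a point): Middle of the lid's round lift bar, 10 mm thick, 130 long, parallel to the hinge and in the lid's plane, 225 mm from the hinge axis, 45 mm beyond the lid's free edge on two thin rods 60 mm either side of the middle. Shut: (-135, 0, 94) mm in the bin's frame, 40 mm clear of the bin. Open by q: (90-225 cos q, 0, 94+225 sin q). It may turn in the fingers. Axes: those of the lid.
- lid (a joint): Lid angle in rad: 0 shut, 1.46 fully open. The lid weighs 0.35 kg (2 N at the bar), swings freely and falls shut if let go below about 1.35. Past 1.35 the foot of the stay (a thin rod hung from the lid's left edge, sliding on a stepped rail on the bin's left side) drops behind the step by itself; the lid, lowered again, then rests on the stay at about 1.15 and stays there.
- tumbler_mid (a point): The tall steel tumbler, an open round cup 54 mm across the rim, 50 mm at the foot, 90 mm high, about 0.1 kg, standing on the ledge beside the bin. This point is on its axis half-way up (45 mm above its foot); z is its axis, pointing up.
- short_cup_mid (a point): The short steel cup that must stay where it is: 60 mm across, 50 mm high, standing on the ledge on the other side of the bin. This point is on its axis half-way up (25 mm above its foot); z up.
Not all that is in view belongs to the job. What is shaped like the part that bears tumbler_mid but green or pink is not meant.

How it is judged:
On the way:
1. the lid stands propped on its stay, untouched (value of joint lid between 1.05 and 1.25 rad and velocity of joint lid between -0.05 and 0.05 rad/s and contact force between each of the arm, the fingers and bin below 0.3 N), for 0.4 s.
At the end, for the whole second after the job is handed in: The lid rests on its stay (lid angle between 1.05 and 1.25 rad), and the tall tumbler stands released on the floor inside the bin, upright within 10 degrees (value of joint lid between 1.05 and 1.25 rad and x of tumbler_mid in the frame of bin between -0.075 and 0.075 m and y of tumbler_mid in the frame of bin between -0.105 and 0.105 m and z of tumbler_mid in the frame of bin between 0.04 and 0.058 m and angle between tumbler_mid's own z axis and vertical below 0.17 rad); the robot touches nothing.
It fails at once if the short cup was moved by more than 30 mm (distance of short_cup_mid from where it was at the start of the episode above 0.03 m).
It also fails if it takes over 64 s, if anything falls off the work surface, if the arm or the gripper's body presses on something with over 40 N, if the wrist force passes 120 N, or if a joint passes its speed limit or range.

ROBOT

A 6-joint arm with a two-finger parallel gripper is mounted at the origin on the work surface. World frame = base frame: x ahead of the robot, y to its left, z up, the work surface at z = 0. Lengths are in m, angles in rad, forces in N, time in s.
With the tool pointing down it reaches from about 0.25 to 0.775 m from the base axis. Payload 4 kg.
Tool frame: the origin (TCP) lies midway between the tips of the shut fingers; the grasp point (between the pads) lies robot.grip_point_offset behind it (robot.grip_point_offset is the distance from the TCP to the grasp point, in m); z points along the fingers, x is the direction in which the jaws open and shut, and the axes are right-handed (so a half turn about z gives the same grasp; the last joint's range is limited). The gripper opens to 94 mm and grips with 3 to 60 N. Pads are 16 mm wide; open, the fingers measure 119 mm over their backs; the gripper's body (75 mm by 177 mm) begins 78 mm behind the grasp point.
Start: joints at [1.196, 0.087, 1.371, -0, 1.684, -0.103], TCP at [0.148, 0.53, 0.206] pointing down, gripper open.
Joint ranges: [-3.1, 3.1], [-0.76, 2.03], [0.27, 2.55], [-1.08, 4.22], [0.17, 2.65], [-2.57, 2.57]. Speed limits (rad/s): [2.79, 2.79, 3.14, 3.14, 3.14, 3.14].

INTERFACE

Orientations are given as [roll, pitch, yaw] about the fixed x, y, z axes, in that order (R = Rz(yaw) Ry(pitch) Rx(roll)).
In Python, from bench import robot, optics, finder gives the robot as it stands. The module is installed in compiled form; this text tells all that it offers.
- The arm moves only by the tool arm_command, never from a script. Its argument "plan" is a list of rows, each a list of 5 numbers: the opening, from 0 (shut) to 1 (fully open), then the shift along the world's x, y, z in m, then the turn about the world's z in degrees. A call has 1 to 10 rows; each row is the pose to reach, as a shift and turn from the pose commanded when the call began; what a row does not reach only later rows make up. A row lasts 1/8 s, in which the tool goes at most 62.5 mm and 10.7 degrees, less where a joint would pass 70% of its speed; a pose out of reach is approached as far as the arm can. A call with a gripper value outside its range is refused whole. The fingers move at their own pace and stop on an object; the grip force is fixed at half the most. Time passes only in rows, so rows that repeat a pose let the fingers close. It gives the time, the measured TCP pose, the force and the opening at its end, in the units of the state.
- robot.get_obs(): the state, without advancing time (a new reading comes with each control period).
- optics.snapshot(name): name is "side" or "top"; returns a dict with "image" (384x512x3 uint8, red, green, blue), "fx", "fy", "cx", "cy" (pixels), "dist" ([k1, k2, p1, p2, k3] as OpenCV has them; the pictures are not rectified), "position" and "rotation" of the camera in the world. Camera axes: x right, y down, z forward; pixel columns grow to the right and rows downward; lengths in m; the calibration is good to about 2 mm. A picture is of the moment at which its call begins. There is no depth.
- robot.close_job(): hands the job in, once; it reports no verdict.
Trained networks look in the newest picture that a camera, given by its name, has taken for a name from the list of things; names that differ only in an ending like _2 or _b are one class to them, and where a whole thing is asked for, a point or a joint stands for the part that bears it (a point fixed in the world has none). Each returns a list of dicts, best first, with "p" (0 to 1); they miss things now and then, are a little off and sometimes report something else, mostly with a low value. They report only what shows in the picture. A call takes as long as a camera call. They do not tell look-alikes from the thing itself.
- finder.masks_of(label, camera): "pixels" (384x512 bool, what is visible of it) and "extent" ([left, top, right, bottom] in pixels, round what is visible of it).
The state is a dict: "time": time; "joint_positions": joint angles; "qvel": joint speeds; "joint_torque": joint torques, N m; "tool_pos": TCP position; "ee_rot": TCP orientation; "wrist_force": force on the tool from outside, world axes, zero at the start; "wrist_torque": the same for the moment, N m; "width": finger opening in m.
Only numpy, scipy, OpenCV 4.12 (cv2) and the standard library are available. Lean on these libraries where they do the work, as an engineer would, in place of code of your own. Each camera call takes 0.05 s, during which the arm holds its last target.

## Working session

There is one attempt and no reset: what is moved stays moved. The work goes in short steps, Python scripts to look and compute and a tool call to move; the robot and the scene stay as the last step left them, time stands still between calls to the robot, and variables do not carry over. Pictures are saved under pics/ and viewed, and the job is handed in when it is done.

Besides the shell and the picture viewer there is one more tool, called after "Call:" by a JSON object that holds its "op" and its "data". arm_command: Moves the arm, as the interface text tells. Its arguments: {"type":"object","properties":{"plan":{"type":"array","items":{"type":"array","items":{"type":"number"}}}},"required":["plan"]}

```bash
mkdir -p pics; cat > h.py <<'E'
import numpy as np, cv2
from bench import robot, optics, finder
def shot(n,f):
    s=optics.snapshot(n); cv2.imwrite('pics/'+f,cv2.cvtColor(s['image'],cv2.COLOR_RGB2BGR)); return s
def K(s): return np.array([[s['fx'],0,s['cx']],[0,s['fy'],s['cy']],[0,0,1.]])
def rays(s,uv):
    p=cv2.undistortPoints(np.array(uv,float).reshape(-1,1,2),K(s),np.array(s['dist'])).reshape(-1,2)
    return np.c_[p,np.ones(len(p))]@np.array(s['rotation']).T
def onz(s,uv,z):
    d=rays(s,uv); o=np.array(s['position']); return o+d*((z-o[2])/d[:,2])[:,None]
def proj(s,P):
    R=np.array(s['rotation']); t=-R.T@np.array(s['position'])
    return cv2.projectPoints(np.array(P,float).reshape(-1,1,3),cv2.Rodrigues(R.T)[0],t,K(s),np.array(s['dist']))[0].reshape(-1,2)
E
python3 - <<'E'
from h import *
o=robot.get_obs(); print(o, getattr(robot,'grip_point_offset',None))
for n in('top','side'):
    s=shot(n,n+'0.png'); print(n,s['position'],np.round(s['rotation'],3).tolist(),s['fx'])
    for l in('bin','lid','lid_bar','tumbler_mid','short_cup_mid'):
        print(l,[(round(d['p'],2),d['extent'],int(d['pixels'].sum())) for d in finder.masks_of(l,n)])
E
```

```text
{'time': 0.0, 'joint_positions': array([ 1.19590537e+00,  8.79707438e-02,  1.37220640e+00, -1.31317657e-05,
        1.68356279e+00, -1.03120030e-01]), 'qvel': array([-1.32457699e-04,  8.17971832e-04,  4.32498947e-05, -3.40195347e-04,
       -2.57453158e-03,  1.19145913e-03]), 'joint_torque': array([ 4.49739200e-04, -3.40189147e+01, -3.02421105e+01,  7.16934213e-02,
        3.30490828e-02, -1.57080931e-04]), 'tool_pos': array([0.14746858, 0.52932076, 0.20431982]), 'ee_rot': array([-3.14138460e+00,  2.13721445e-03,  1.29902415e+00]), 'wrist_force': array([-0.66838334, -0.51867474, -0.79684248]), 'wrist_torque': array([ 0.00361228, -0.01612339, -0.0085298 ]), 'width': 0.09398378123668207} 0.0188
top [0.42533914 0.02054404 1.23793473] [-3.009, -0.033, -1.544] 403.1711762074318
bin [(0.87, [214.3, 153.7, 315.0, 237.8], 5910)]
lid [(0.92, [217.6, 154.6, 312.7, 238.6], 5341), (0.28, [215.4, 150.4, 311.3, 239.9], 6080)]
lid_bar [(0.81, [216.1, 153.6, 313.6, 239.7], 5674)]
tumbler_mid [(0.81, [345.3, 250.3, 370.1, 268.1], 354), (0.59, [344.5, 212.3, 369.6, 233.9], 337), (0.54, [340.2, 177.1, 361.1, 200.9], 373)]
short_cup_mid [(0.94, [124.7, 218.4, 152.0, 238.4], 356)]
side [ 0.25578602 -0.52861326  0.87109291] [-2.468, 0.015, -0.511] 360.2418418808212
bin [(0.94, [227.8, 156.2, 337.8, 264.5], 6993)]
lid [(0.65, [228.2, 158.4, 338.5, 248.8], 5240)]
lid_bar [(0.68, [230.2, 159.0, 332.6, 246.6], 5141)]
tumbler_mid [(0.88, [260.1, 310.9, 284.0, 346.7], 601), (0.78, [300.5, 292.9, 325.8, 326.7], 683)]
short_cup_mid [(0.74, [177.9, 137.7, 202.5, 156.8], 369)]
```

```bash
python3 - <<'E'
import cv2
for n in('top','side'):
    i=cv2.imread(f'pics/{n}0.png'); i=i[110:350,100:420] if n=='top' else i[120:360,150:470]
    cv2.imwrite(f'pics/{n}0z.png',cv2.resize(i,(800,600),interpolation=cv2.INTER_CUBIC))
E
sed -i 's/^def K(s)/from scipy.spatial.transform import Rotation as Ro\ndef RR(s): return Ro.from_euler("xyz",s["rotation"]).as_matrix() if np.size(s["rotation"])==3 else np.array(s["rotation"])\ndef K(s)/; s/np.array(s\[.rotation.\])\.T/RR(s).T/; s/R=np.array(s\[.rotation.\])/R=RR(s)/' h.py; cat h.py
```

```text
import numpy as np, cv2
from bench import robot, optics, finder
def shot(n,f):
    s=optics.snapshot(n); cv2.imwrite('pics/'+f,cv2.cvtColor(s['image'],cv2.COLOR_RGB2BGR)); return s
from scipy.spatial.transform import Rotation as Ro
def RR(s): return Ro.from_euler("xyz",s["rotation"]).as_matrix() if np.size(s["rotation"])==3 else np.array(s["rotation"])
def K(s): return np.array([[s['fx'],0,s['cx']],[0,s['fy'],s['cy']],[0,0,1.]])
def rays(s,uv):
    p=cv2.undistortPoints(np.array(uv,float).reshape(-1,1,2),K(s),np.array(s['dist'])).reshape(-1,2)
    return np.c_[p,np.ones(len(p))]@RR(s).T
def onz(s,uv,z):
    d=rays(s,uv); o=np.array(s['position']); return o+d*((z-o[2])/d[:,2])[:,None]
def proj(s,P):
    R=RR(s); t=-R.T@np.array(s['position'])
    return cv2.projectPoints(np.array(P,float).reshape(-1,1,3),cv2.Rodrigues(R.T)[0],t,K(s),np.array(s['dist']))[0].reshape(-1,2)
```

View pics/top0z.png

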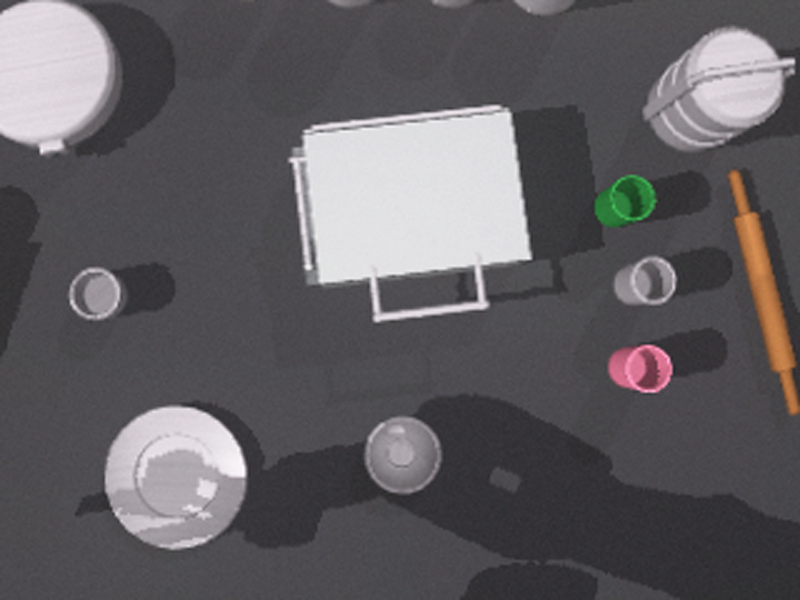

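View pics/side0z.png

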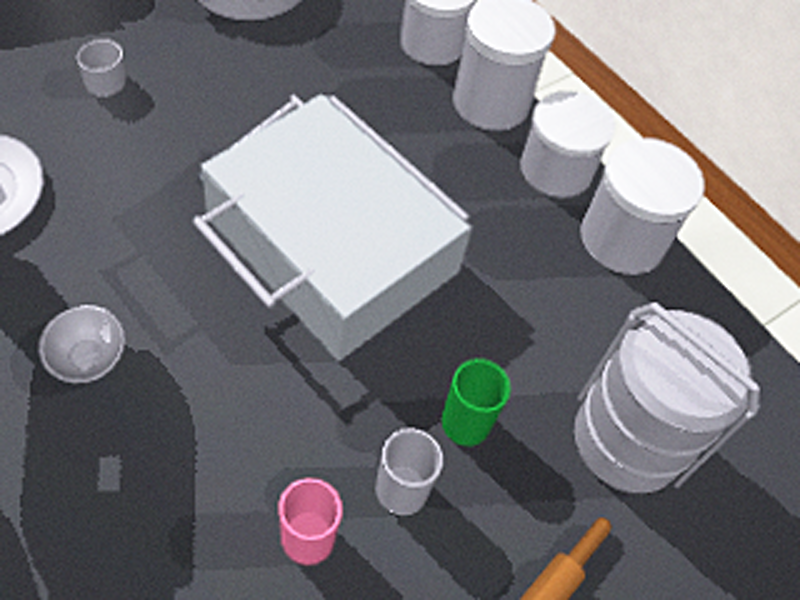

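View pics/top0.png

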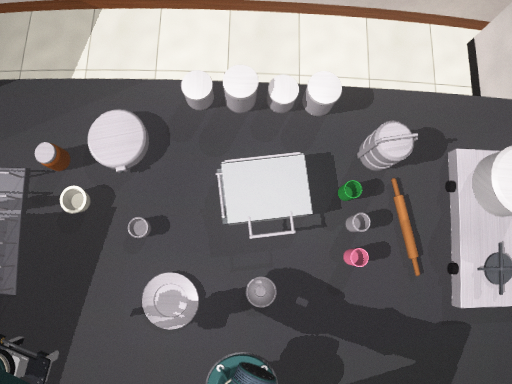

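```bash
cat > fit.py <<'E'
from h import *
from scipy.optimize import least_squares
st=optics.snapshot('top'); ss=optics.snapshot('side')
T=lambda u,v,a,b:((u+.5)/2.5-.5+a,(v+.5)/2.5-.5+b)
L={'nl':(-90,122,97),'nr':(-90,-122,97),'fr':(90,-122,97),'bl':(-135,65,94),'br':(-135,-65,94)}
top={'nl':(312,283),'nr':(531,258),'bl':(376,318),'br':(487,303)}
side={'nl':(203,168),'nr':(342,318),'fr':(469,230),'bl':(197,220),'br':(271,301)}
def pts(p):
    c,s=np.cos(p[2]),np.sin(p[2])
    return {k:np.array([p[0]+c*a/1e3-s*b/1e3,p[1]+s*a/1e3+c*b/1e3,d/1e3]) for k,(a,b,d) in L.items()}
def f(p):
    P=pts(p); r=[]
    for D,s,o in((top,st,(100,110)),(side,ss,(150,120))):
        for k,(u,v) in D.items(): r+=list(proj(s,P[k])[0]-T(u,v,*o))
    return np.array(r)
r=least_squares(f,[.5,0,0],loss='soft_l1'); print(r.x, np.round(f(r.x).reshape(-1,2),1).tolist())
print({k:np.round(v,3).tolist() for k,v in pts(r.x).items()})
# tumbler rim z=.09 and short cup rim z=.05
def circ(p,rad,z,n=24):
    a=np.linspace(0,2*np.pi,n,False); return np.c_[p[0]+rad*np.cos(a),p[1]+rad*np.sin(a),np.full(n,z)]
for nm,uv,us,z in(('tum',T(653,281,100,110),T(413,460,150,120),.09),('cup',T(96,294,100,110),T(101,59,150,120),.05)):
    print(nm,onz(st,[uv],z),onz(ss,[us],z))
for nm,uv,us in(('green',(633,199),(480,390)),('pink',(645,368),(310,508)),('bowl',(403,455),(82,343))):
    print(nm,onz(st,[T(*uv,100,110)],.09),onz(ss,[T(*us,150,120)],.09))
E
python3 fit.py
```

```text
[ 0.59812097 -0.05404282  0.13530662] [[2.8, -0.0], [0.2, 0.8], [-1.1, -0.3], [-0.1, 0.7], [-1.0, -1.7], [0.5, 0.1], [2.2, -1.9], [-0.2, -0.5], [-0.0, 1.2]]
{'nl': [0.492, 0.055, 0.097], 'nr': [0.525, -0.187, 0.097], 'fr': [0.704, -0.163, 0.097], 'bl': [0.456, -0.008, 0.094], 'br': [0.473, -0.137, 0.094]}
tum [[ 0.50527088 -0.33171225  0.09      ]] [[ 0.50482795 -0.3362402   0.09      ]]
cup [[0.47378404 0.31904762 0.05      ]] [[0.47318964 0.31153796 0.05      ]]
green [[ 0.6008161  -0.30831754  0.09      ]] [[ 0.5975925 -0.3123249  0.09     ]]
pink [[ 0.40471828 -0.32213464  0.09      ]] [[ 0.4034037  -0.32724154  0.09      ]]
bowl [[ 0.30194575 -0.04548338  0.09      ]] [[ 0.29330462 -0.08190985  0.09      ]]
```

Call:
{"op": "arm_command", "data": {"plan": [[0.4,0.02,-0.045,0.01,-5],[0.4,0.05,-0.1,0.01,-12],[0.4,0.08,-0.155,0.01,-19],[0.4,0.11,-0.21,0.01,-26],[0.4,0.14,-0.265,0.01,-33],[0.4,0.17,-0.32,0.01,-40],[0.4,0.2,-0.375,0.01,-47],[0.4,0.23,-0.43,0.01,-54],[0.4,0.26,-0.485,0.01,-60],[0.4,0.28,-0.53,0.01,-64]]}}

```text
time: 1.95
tool_pos: [0.4284, -0.0025, 0.2157]
ee_rot: [3.141, -0.001, 0.178]
wrist_force: [0.2, 0.2, 0.4]
width: 0.0374
```

Call:
{"op": "arm_command", "data": {"plan": [[0.4,0.02,-0.04,-0.01,-2],[0.4,0.036,-0.073,-0.01,-2.7],[0.4,0.036,-0.073,-0.03,-2.7],[0.4,0.036,-0.073,-0.03,-2.7]]}}

```text
time: 2.45
tool_pos: [0.4627, -0.0733, 0.1839]
ee_rot: [-3.14, 0.003, 0.134]
wrist_force: [-0.7, 0.1, 0.2]
width: 0.0375
```

```bash
python3 - <<'E'
from h import *
o=robot.get_obs(); print(o['time'],o['tool_pos'],o['ee_rot'],o['wrist_force'],o['width'])
for n,c in(('top',(160,110)),('side',(180,100))):
    s=shot(n,n+'1.png'); i=cv2.imread(f'pics/{n}1.png')[c[1]:c[1]+150,c[0]:c[0]+200]
    cv2.imwrite(f'pics/{n}1z.png',cv2.resize(i,(800,600),interpolation=cv2.INTER_CUBIC))
E
```

```text
2.45 [ 0.46269896 -0.07331539  0.18386556] [-3.13998426  0.00337945  0.13392392] [-0.65850728  0.12481968  0.15942343] 0.03749253274547145
```

View pics/top1z.png

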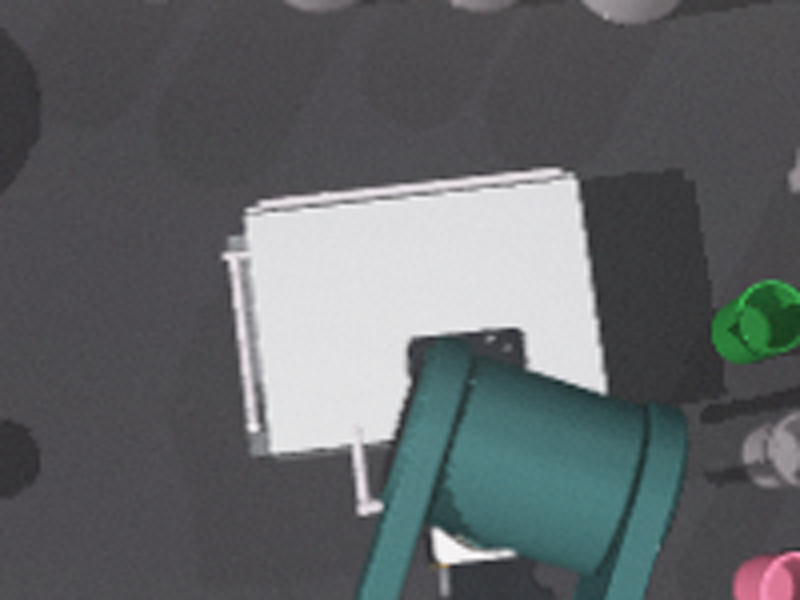

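View pics/side1z.png

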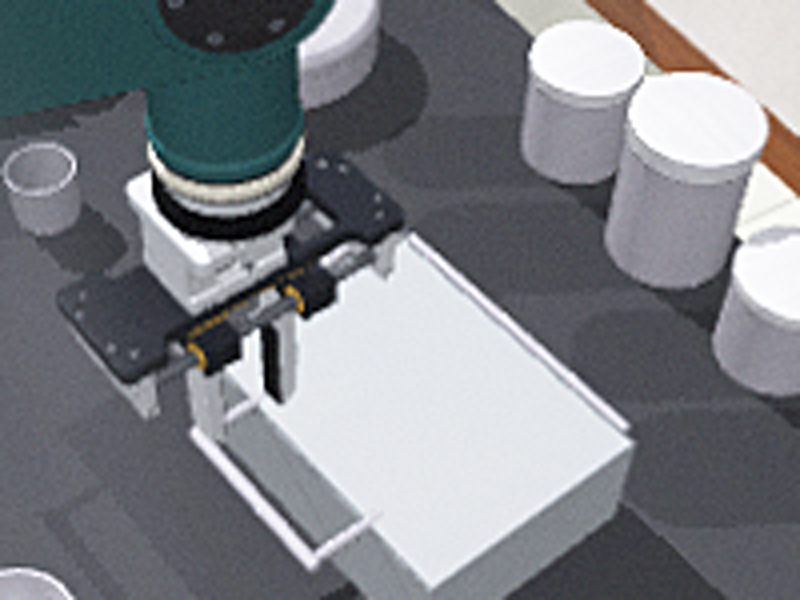

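Call:
{"op": "arm_command", "data": {"plan": [[0.4,0.001,0,-0.03,0],[0.4,0.001,0,-0.06,0],[0.4,0.001,0,-0.08,0],[0.4,0.001,0,-0.095,0],[0.4,0.001,0,-0.108,0],[0.4,0.001,0,-0.108,0]]}}

```text
time: 3.3
tool_pos: [0.4643, -0.0729, 0.0769]
ee_rot: [-3.141, 0.001, 0.135]
wrist_force: [0.3, -0.0, 0.2]
width: 0.0376
```

```bash
python3 - <<'E'
from h import *
for n,c in(('side',(180,120)),):
    s=shot(n,n+'2.png'); i=cv2.imread(f'pics/{n}2.png')[c[1]:c[1]+150,c[0]:c[0]+200]
    cv2.imwrite(f'pics/{n}2z.png',cv2.resize(i,(800,600),interpolation=cv2.INTER_CUBIC))
E
```

```text
(no output)
```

View pics/side2z.png

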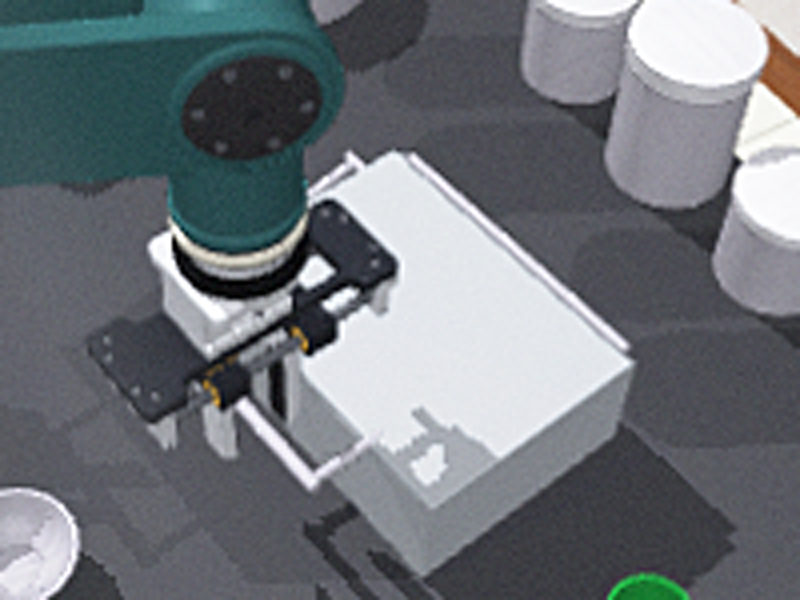

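The bar (zoom ~(245,405) to (315,480)) runs between the two fingers. I'll close on it.

Call:
{"op": "arm_command", "data": {"plan": [[0,0,0,0,0],[0,0,0,0,0],[0,0,0,0,0],[0,0,0,0,0]]}}

```text
time: 3.85
tool_pos: [0.4641, -0.0734, 0.0779]
ee_rot: [3.141, 0.001, 0.135]
wrist_force: [-3.5, -0.6, 3.2]
width: 0.0093
```

```bash
python3 - <<'E'
import numpy as np
c,s=np.cos(.1353),np.sin(.1353)
for q in np.arange(0.1,1.45,.1):
    d=.225*(1-np.cos(q)); print(round(q,2),np.round([d*c,d*s,.225*np.sin(q)],4))
for q in (1.42,):
    d=.225*(1-np.cos(q)); print(q,np.round([d*c,d*s,.225*np.sin(q)],4))
E
```

```text
0.1 [0.0011 0.0002 0.0225]
0.2 [0.0044 0.0006 0.0447]
0.3 [0.01   0.0014 0.0665]
0.4 [0.0176 0.0024 0.0876]
0.5 [0.0273 0.0037 0.1079]
0.6 [0.0389 0.0053 0.127 ]
0.7 [0.0524 0.0071 0.1449]
0.8 [0.0676 0.0092 0.1614]
0.9 [0.0844 0.0115 0.1762]
1.0 [0.1025 0.014  0.1893]
1.1 [0.1218 0.0166 0.2005]
1.2 [0.1422 0.0194 0.2097]
1.3 [0.1633 0.0222 0.2168]
1.4 [0.1851 0.0252 0.2217]
1.42 [0.1895 0.0258 0.2224]
```

Call:
{"op": "arm_command", "data": {"plan": [[0,0.0003,0,0.0112,0],[0,0.001,0,0.0225,0],[0,0.0025,0.0003,0.034,0],[0,0.0044,0.0006,0.0447,0],[0,0.01,0.0014,0.0665,0],[0,0.0176,0.0024,0.0876,0],[0,0.0273,0.0037,0.1079,0],[0,0.0389,0.0053,0.127,0],[0,0.0389,0.0053,0.127,0]]}}

```text
time: 4.97
tool_pos: [0.5031, -0.0677, 0.2077]
ee_rot: [3.141, 0.0, 0.135]
wrist_force: [-7.3, -1.2, 2.7]
width: 0.0086
```

Call:
{"op": "arm_command", "data": {"plan": [[0,0.0125,0.0018,0.018,0],[0,0.0277,0.0039,0.0344,0],[0,0.0445,0.0062,0.0492,0],[0,0.0626,0.0087,0.0623,0],[0,0.0819,0.0113,0.0735,0],[0,0.102,0.014,0.0827,0],[0,0.1235,0.017,0.0898,0],[0,0.1445,0.02,0.0946,0],[0,0.1485,0.0205,0.0953,0],[0,0.1485,0.0205,0.0953,0]]}}

```text
time: 6.22
tool_pos: [0.6532, -0.0462, 0.3029]
ee_rot: [-3.141, -0.006, 0.137]
wrist_force: [-1.6, 1.2, 4.7]
width: 0.0092
```

```bash
python3 - <<'E'
from h import *
for n,c in(('side',(150,50)),('top',(150,80))):
    s=shot(n,n+'3.png'); i=cv2.imread(f'pics/{n}3.png')[c[1]:c[1]+200,c[0]:c[0]+266]
    cv2.imwrite(f'pics/{n}3z.png',cv2.resize(i,(798,600),interpolation=cv2.INTER_CUBIC))
E
```

```text
(no output)
```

View pics/side3z.png

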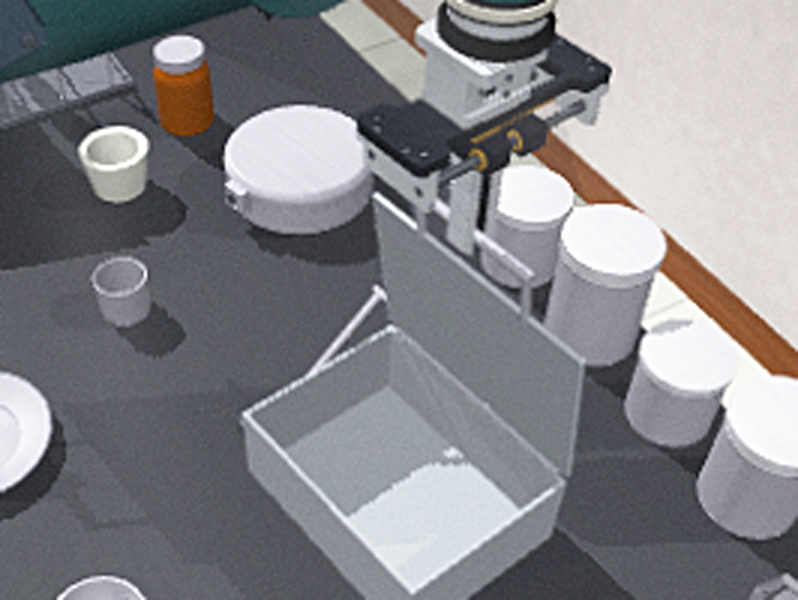

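View pics/top3z.png

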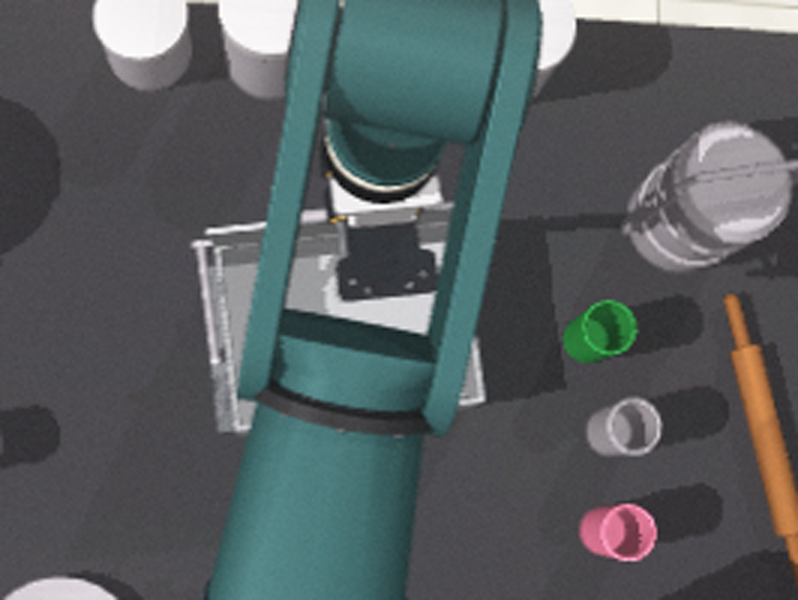

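Call:
{"op": "arm_command", "data": {"plan": [[0,-0.009,-0.0012,-0.0018,0],[0,-0.02,-0.0027,-0.0045,0],[0,-0.031,-0.0042,-0.0078,0],[0,-0.043,-0.006,-0.0122,0],[0,-0.0515,-0.0072,-0.0155,0],[0,-0.0515,-0.0072,-0.0155,0]]}}

```text
time: 7.08
tool_pos: [0.6003, -0.0539, 0.2869]
ee_rot: [-3.141, -0.004, 0.135]
wrist_force: [-3.5, 1.6, 6.8]
width: 0.009
```

Call:
{"op": "arm_command", "data": {"plan": [[0,-0.004,-0.0006,-0.0014,0],[0,-0.008,-0.001,-0.003,0],[0,-0.008,-0.001,-0.003,0]]}}

```text
time: 7.45
tool_pos: [0.5929, -0.055, 0.2834]
ee_rot: [-3.141, -0.003, 0.136]
wrist_force: [-2.7, 2.4, 7.1]
width: 0.0091
```

```bash
python3 - <<'E'
from h import *
for n,c in(('side',(190,110)),):
    s=shot(n,n+'4.png'); i=cv2.imread(f'pics/{n}4.png')[c[1]:c[1]+150,c[0]:c[0]+200]
    cv2.imwrite(f'pics/{n}4z.png',cv2.resize(i,(800,600),interpolation=cv2.INTER_CUBIC))
E
```

```text
(no output)
```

View pics/side4z.png

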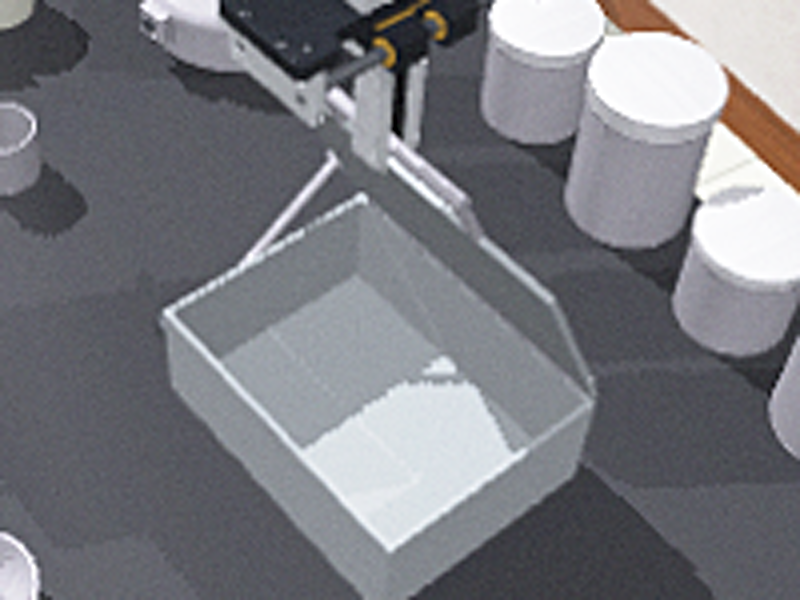

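Call:
{"op": "arm_command", "data": {"plan": [[0,-0.003,-0.0004,-0.0014,0],[0,-0.005,-0.0007,-0.0024,0],[0,-0.005,-0.0007,-0.0024,0],[0,-0.005,-0.0007,-0.0024,0]]}}

```text
time: 8.0
tool_pos: [0.5893, -0.0555, 0.2817]
ee_rot: [3.141, -0.007, 0.136]
wrist_force: [0.3, 1.7, 7.1]
width: 0.0091
```

Call:
{"op": "arm_command", "data": {"plan": [[0.15,0,0,0,0],[0.35,0,0,0,0],[0.35,0,0,0,0],[0.35,0,0,0,0]]}}

```text
time: 8.5
tool_pos: [0.5873, -0.0564, 0.2782]
ee_rot: [-3.141, 0.001, 0.135]
wrist_force: [0.1, -0.3, -0.1]
width: 0.0328
```

```bash
python3 - <<'E'
from h import *
for n,c in(('side',(190,110)),):
    s=shot(n,n+'5.png'); i=cv2.imread(f'pics/{n}5.png')[c[1]:c[1]+150,c[0]:c[0]+200]
    cv2.imwrite(f'pics/{n}5z.png',cv2.resize(i,(800,600),interpolation=cv2.INTER_CUBIC))
E
```

```text
(no output)
```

View pics/side5z.png

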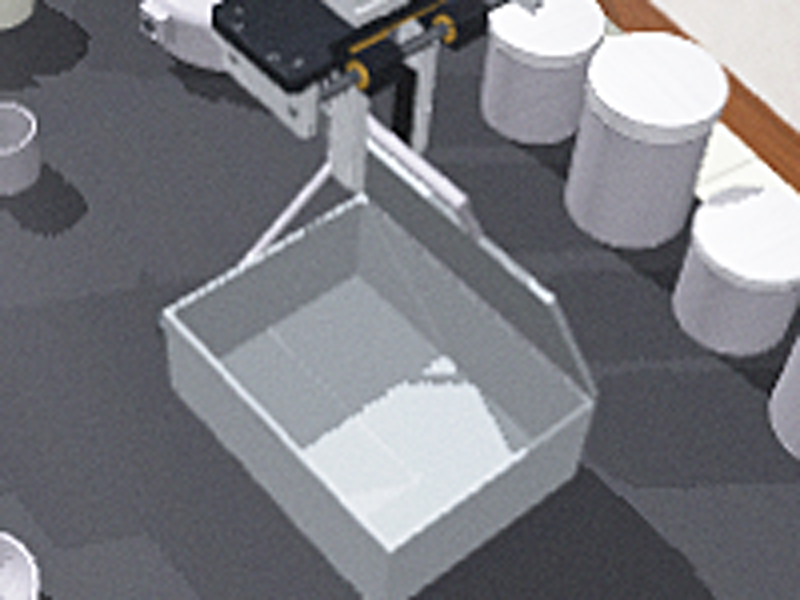

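Call:
{"op": "arm_command", "data": {"plan": [[0.35,0,0,0.02,0],[0.35,0,0,0.05,0],[0.35,0,0,0.085,0],[0.5,-0.02,-0.02,0.09,-5],[0.7,-0.04,-0.06,0.09,-14],[0.9,-0.06,-0.1,0.09,-24],[1,-0.08,-0.14,0.09,-34],[1,-0.083,-0.18,0.08,-44],[1,-0.083,-0.22,0.06,-54],[1,-0.083,-0.255,0.04,-64]]}}

```text
time: 9.8
tool_pos: [0.5042, -0.3128, 0.3184]
ee_rot: [-3.142, -0.0, -0.989]
wrist_force: [0.5, 0.5, 0.1]
width: 0.0938
```

Call:
{"op": "arm_command", "data": {"plan": [[1,0,-0.015,-0.04,-10],[1,0,-0.023,-0.09,-20],[1,0,-0.023,-0.12,-26],[1,0,-0.023,-0.12,-26]]}}

```text
time: 10.3
tool_pos: [0.503, -0.3333, 0.1951]
ee_rot: [3.136, 0.005, -1.435]
wrist_force: [0.5, 1.0, -0.4]
width: 0.0938
```

```bash
python3 - <<'E'
from h import *
o=robot.get_obs(); print(o['joint_positions'])
for n,c in(('side',(180,150)),('top',(220,130))):
    s=shot(n,n+'6.png'); i=cv2.imread(f'pics/{n}6.png')[c[1]:c[1]+200,c[0]:c[0]+266]
    cv2.imwrite(f'pics/{n}6z.png',cv2.resize(i,(798,600),interpolation=cv2.INTER_CUBIC))
E
```

```text
[-6.79076097e-01  2.14420624e-01  1.24703811e+00 -1.33361091e-04
  1.68768397e+00  7.55970604e-01]
```

View pics/side6z.png

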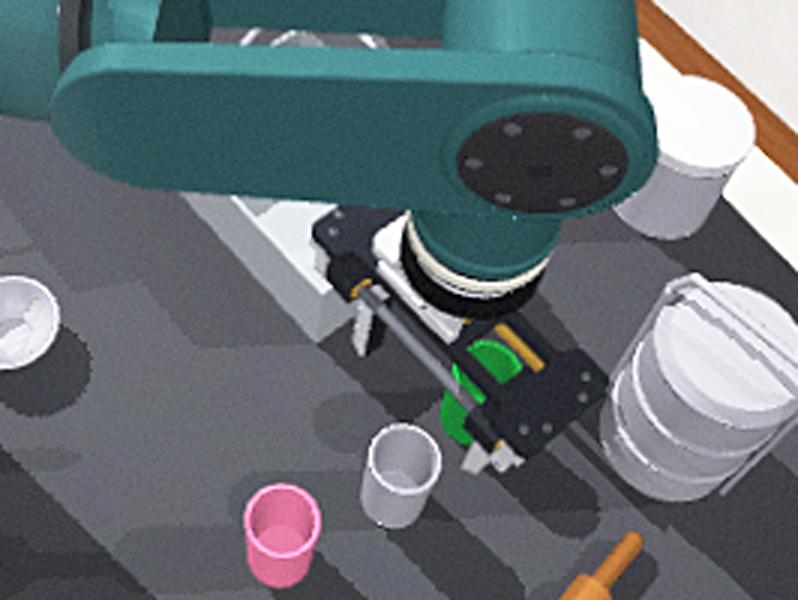

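View pics/top6z.png

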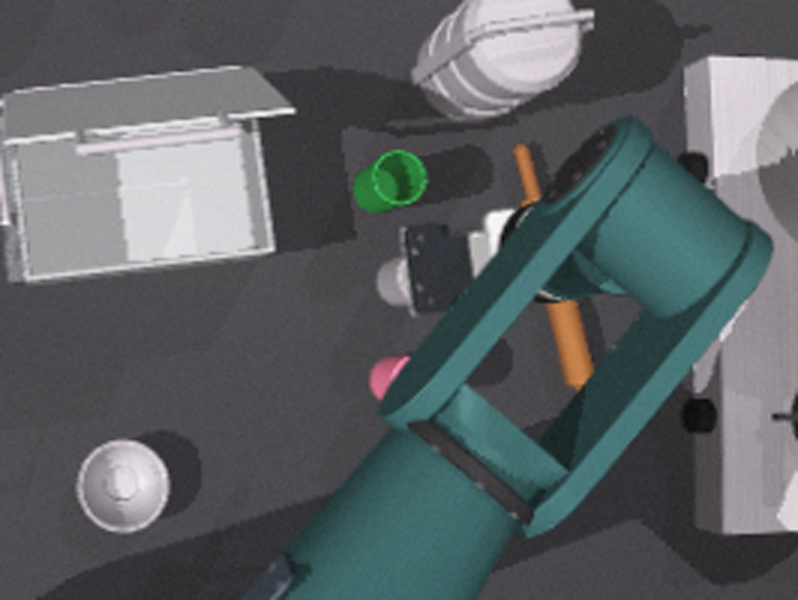

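```bash
python3 - <<'E'
from h import *
s=optics.snapshot('side'); t=optics.snapshot('top')
T=lambda u,v,a,b:[(u+.5)/3-.5+a,(v+.5)/3-.5+b]
print(onz(s,[T(404,461,180,150)],.09))
print(onz(s,[T(392,514,180,150)],0.0))
# bin rim in top: near-left outer, near-right outer, far-right z=.09
P=onz(t,[T(20,281,220,130),T(273,250,220,130),T(257,118,220,130)],.09); print(P, np.arctan2(-(P[0]-P[1])[0],(P[0]-P[1])[1]), np.linalg.norm(P[0]-P[1]))
c,sn=np.cos(.1353),np.sin(.1353)
for a,b in((-90,120),(-90,-120),(90,-120)): 
    print(a,b,.5981+(c*a-sn*b)/1e3,-.054+(sn*a+c*b)/1e3)
for a,b in((-52,0),(-50,-10)): 
    print(a,b,.5981+(c*a-sn*b)/1e3,-.054+(sn*a+c*b)/1e3)
E
```

```text
[[ 0.50421967 -0.33490695  0.09      ]]
[[ 0.49928572 -0.34425902  0.        ]]
[[ 0.49151474  0.05759043  0.09      ]
 [ 0.52790292 -0.18354185  0.09      ]
 [ 0.65623616 -0.16693875  0.09      ]] 0.14977538191192766 0.24386241244409051
-90 120 0.4927360091016013 0.05276342736144322
-90 -120 0.5251090271845661 -0.18504319092366683
90 -120 0.7034639908983986 -0.16076342736144322
-52 0 0.5465752327048928 -0.061014153917975704
-50 -10 0.5499058302773923 -0.07065298786249725
```

Call:
{"op": "arm_command", "data": {"plan": [[1,0,0,-0.04,0],[1,0,0,-0.08,0],[1,0,-0.001,-0.115,0],[1,0,-0.001,-0.14,0],[1,0,-0.001,-0.15,0],[1,0,-0.001,-0.15,0]]}}

```text
time: 11.25
tool_pos: [0.5051, -0.3356, 0.0498]
ee_rot: [-3.141, -0.001, -1.435]
wrist_force: [-0.1, 0.1, 0.1]
width: 0.0942
```

Call:
{"op": "arm_command", "data": {"plan": [[0.5,0,0,0,0],[0,0,0,0,0],[0,0,0,0,0],[0,0,0,0,0],[0,0,0,0,0],[0,0,0,0,0]]}}

```text
time: 12.0
tool_pos: [0.5046, -0.3351, 0.0491]
ee_rot: [-3.142, 0.0, -1.436]
wrist_force: [-0.4, 1.2, 0.9]
width: 0.0533
```

Call:
{"op": "arm_command", "data": {"plan": [[0,0,0,0.015,0],[0,0,0,0.045,0],[0,0,0,0.08,0],[0,0,0,0.11,0],[0,0,0,0.13,0],[0,0,0,0.13,0]]}}

```text
time: 12.75
tool_pos: [0.5056, -0.3362, 0.1821]
ee_rot: [-3.138, -0.004, -1.436]
wrist_force: [-0.0, -0.4, -0.4]
width: 0.0538
```

Call:
{"op": "arm_command", "data": {"plan": [[0,0.0,0.015,0,0],[0,0.005,0.045,0,0],[0,0.01,0.085,0,0],[0,0.015,0.125,0,0],[0,0.02,0.165,0,0],[0,0.025,0.2,0,0],[0,0.035,0.235,0,0],[0,0.04,0.26,0,0],[0,0.041,0.269,0,0],[0,0.041,0.269,0,0]]}}

```text
time: 14.0
tool_pos: [0.5449, -0.0657, 0.178]
ee_rot: [3.14, 0.0, -1.435]
wrist_force: [0.1, -0.1, -1.2]
width: 0.0535
```

```bash
python3 - <<'E'
from h import *
o=robot.get_obs(); print(o['tool_pos'],o['ee_rot'],o['wrist_force'])
for n,c in(('side',(180,100)),('top',(150,100))):
    s=shot(n,n+'7.png'); i=cv2.imread(f'pics/{n}7.png')[c[1]:c[1]+200,c[0]:c[0]+266]
    cv2.imwrite(f'pics/{n}7z.png',cv2.resize(i,(798,600),interpolation=cv2.INTER_CUBIC))
E
```

```text
[ 0.5448904  -0.06574045  0.17799796] [ 3.13979755e+00  1.09825353e-04 -1.43483277e+00] [ 0.0669055  -0.07797524 -1.17391597]
```

View pics/side7z.png

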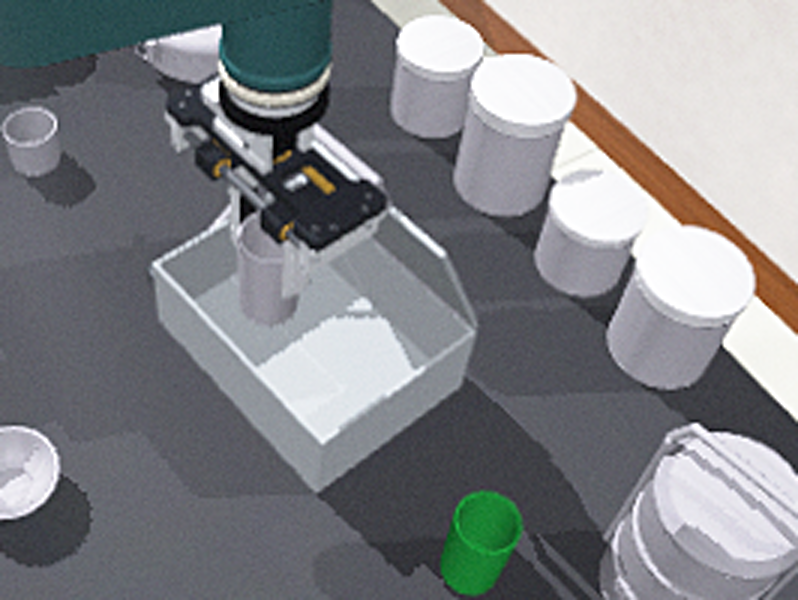

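View pics/top7z.png

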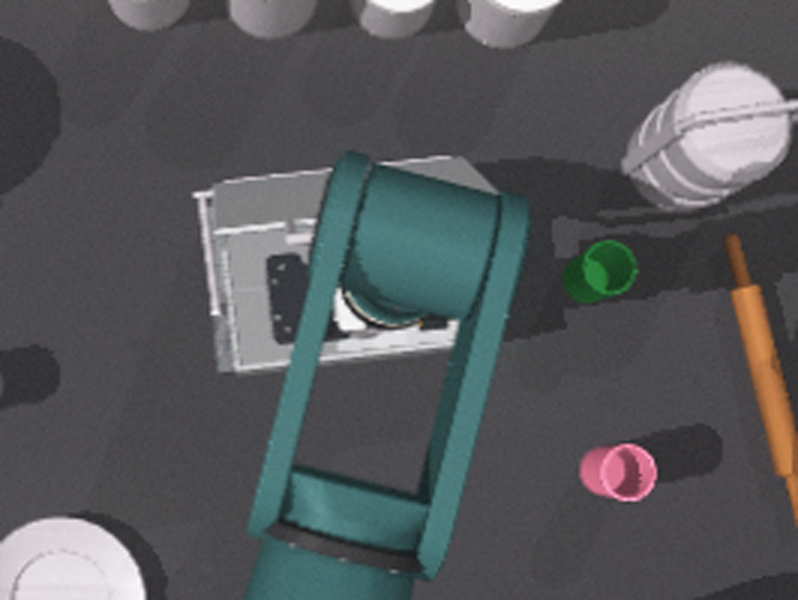

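Call:
{"op": "arm_command", "data": {"plan": [[0,0.001,0,-0.02,0],[0,0.001,0,-0.04,0],[0,0.001,0,-0.06,0],[0,0.001,0,-0.08,0],[0,0.001,0,-0.095,0],[0,0.001,0,-0.11,0],[0,0.001,0,-0.115,0],[0,0.001,0,-0.115,0]]}}

```text
time: 15.1
tool_pos: [0.5465, -0.0663, 0.0638]
ee_rot: [3.141, -0.0, -1.436]
wrist_force: [-0.4, 0.8, -1.0]
width: 0.0537
```

```bash
python3 - <<'E'
from h import *
for n,c in(('side',(180,100)),):
    s=shot(n,n+'8.png'); i=cv2.imread(f'pics/{n}8.png')[c[1]:c[1]+150,c[0]:c[0]+200]
    cv2.imwrite(f'pics/{n}8z.png',cv2.resize(i,(800,600),interpolation=cv2.INTER_CUBIC))
E
```

```text
(no output)
```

View pics/side8z.png

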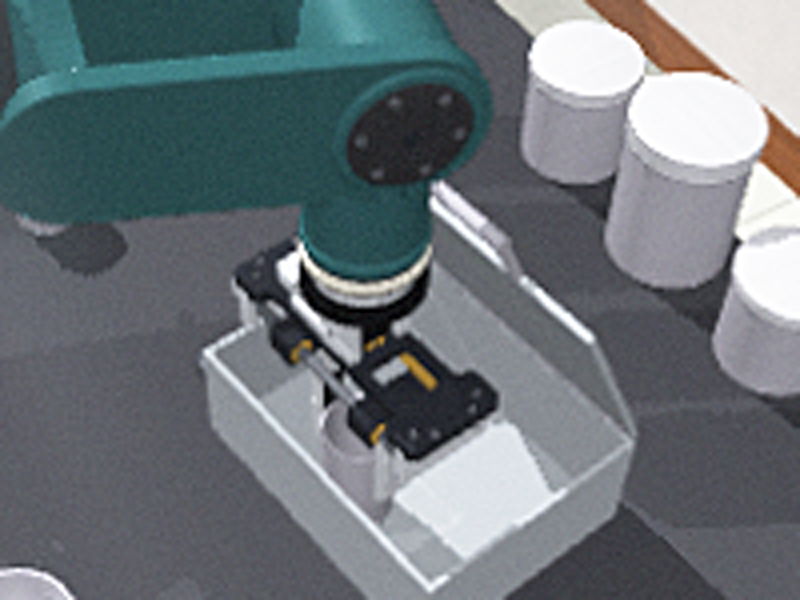

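Call:
{"op": "arm_command", "data": {"plan": [[0,0,0,-0.004,0],[0,0,0,-0.008,0],[0,0,0,-0.01,0],[0,0,0,-0.01,0]]}}

```text
time: 15.65
tool_pos: [0.5464, -0.0662, 0.0536]
ee_rot: [3.141, 0.0, -1.436]
wrist_force: [0.9, 0.0, -0.3]
width: 0.0535
```

Almost in contact with the floor; go down another millimetre or so.

Call:
{"op": "arm_command", "data": {"plan": [[0,0,0,-0.001,0],[0,0,0,-0.0015,0],[0,0,0,-0.0015,0]]}}

```text
time: 16.02
tool_pos: [0.5469, -0.0663, 0.053]
ee_rot: [-3.141, -0.0, -1.436]
wrist_force: [-1.0, 0.9, 1.5]
width: 0.0537
```

Call:
{"op": "arm_command", "data": {"plan": [[0.62,0,0,0,0],[0.7,0,0,0,0],[0.85,0,0,0,0],[0.9,0,0,0,0],[0.9,0,0,0.01,0],[0.9,0,0,0.04,0],[0.9,0,0,0.08,0],[0.9,0,0,0.13,0],[0.9,0,0,0.18,0]]}}

```text
time: 17.15
tool_pos: [0.5464, -0.0662, 0.2347]
ee_rot: [-3.141, -0.0, -1.436]
wrist_force: [0.9, 0.6, -0.3]
width: 0.0847
```

Call:
{"op": "arm_command", "data": {"plan": [[0.9,-0.03,0,0.03,0],[0.9,-0.07,0.04,0.03,0],[0.9,-0.11,0.08,0.03,0],[0.9,-0.15,0.13,0.03,0],[0.9,-0.18,0.18,0.03,0],[0.9,-0.2,0.23,0.03,0],[0.9,-0.22,0.28,0.03,0],[0.9,-0.24,0.33,0.03,0],[0.9,-0.24,0.35,0.03,0],[0.9,-0.24,0.35,0.03,0]]}}

```text
time: 18.4
tool_pos: [0.3061, 0.2846, 0.2629]
ee_rot: [-3.141, -0.0, -1.433]
wrist_force: [0.5, 0.4, -0.3]
width: 0.0844
```

```bash
python3 - <<'E'
from h import *
for n,c in(('side',(150,100)),('top',(150,100))):
    s=shot(n,n+'9.png'); i=cv2.imread(f'pics/{n}9.png')[c[1]:c[1]+200,c[0]:c[0]+266]
    cv2.imwrite(f'pics/{n}9z.png',cv2.resize(i,(798,600),interpolation=cv2.INTER_CUBIC))
    for l in('tumbler_mid','short_cup_mid'): print(n,l,[(round(d['p'],2),d['extent']) for d in finder.masks_of(l,n)])
E
```

```text
side tumbler_mid [(0.88, [327.5, 260.5, 352.8, 300.1]), (0.83, [260.6, 202.1, 278.5, 234.0]), (0.83, [260.3, 311.5, 284.8, 347.4])]
side short_cup_mid [(0.88, [181.3, 136.0, 203.2, 157.7])]
top tumbler_mid [(0.9, [339.7, 179.2, 359.7, 197.5]), (0.81, [343.7, 248.6, 371.8, 266.5]), (0.77, [260.3, 196.0, 278.2, 216.2])]
top short_cup_mid [(0.74, [126.9, 218.9, 152.1, 235.4])]
```

View pics/side9z.png

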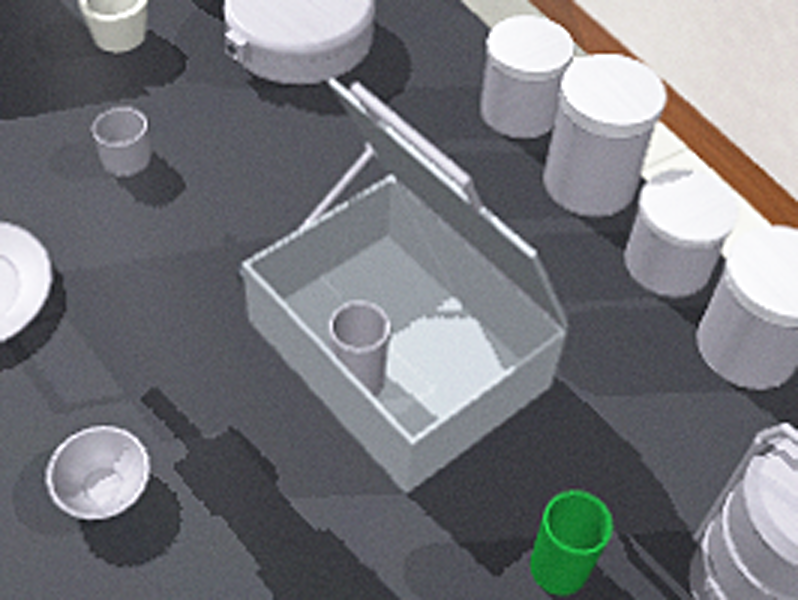

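View pics/top9z.png

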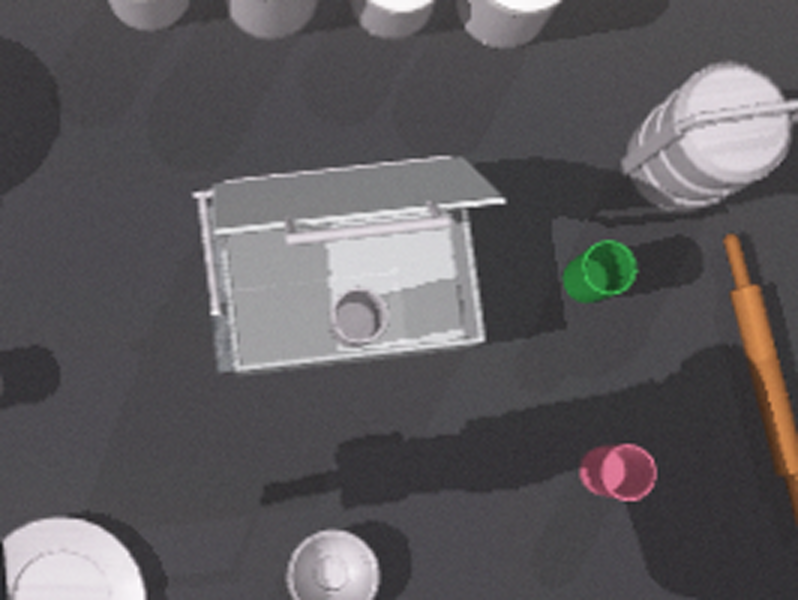

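The tumbler stands upright inside the bin, with its rim at top zoom (360,317) and side zoom (360,326). The lid is propped, and the short cup hasn't moved. One numeric check, then I hand in.

```bash
python3 - <<'E'
from h import *
s=optics.snapshot('side'); t=optics.snapshot('top')
T=lambda u,v:[(u+.5)/3-.5+150,(v+.5)/3-.5+100]
B=lambda p:Ro.from_euler('z',-.1353).apply(p-np.array([.5981,-.054,0]))
print(B(onz(t,[T(360,317)],.094)),B(onz(s,[T(360,326)],.094)))
# lid angle from free-edge right corner
c=T(504,201);d=T(536,253)
for q in np.arange(1.0,1.35,.05):
    P=Ro.from_euler('z',.1353).apply([.09-.18*np.cos(q),-.122,.094+.18*np.sin(q)])+[.5981,-.054,0]
    print(round(q,2),np.round(proj(t,P)[0]-c,1),np.round(proj(s,P)[0]-d,1))
robot.close_job()
E
```

```text
[[-0.05280356 -0.00333081  0.094     ]] [[-0.05046158 -0.00464269  0.094     ]]
1.0 [1.1 9.7] [-8.6  9.3]
1.05 [1.  6.3] [-5.7  6.3]
1.1 [1.  2.9] [-2.9  3.3]
1.15 [ 0.8 -0.5] [0.  0.4]
1.2 [ 0.7 -4.1] [ 3.  -2.4]
1.25 [ 0.5 -7.6] [ 5.9 -5.1]
1.3 [  0.2 -11.2] [ 8.9 -7.7]
1.35 [ -0.1 -14.8] [ 11.9 -10.2]
the job is handed in; nothing more can be done
```

The lid stands propped on its stay and the tall steel tumbler stands upright in the bin. I handed the job in at about 18.5 s of the 64 s allowed. `close_job` gives no verdict, so what follows rests on my own last checks.

- **Lid:** I lifted it by the bar to about 1.42 rad, lowered it until the stay took the load, and let go. In both cameras its free edge matches an angle of 1.15 rad, within about 1 pixel.
- **Tumbler:** Its rim centre is at about (-52, -4) mm in the bin's frame, with the two cameras agreeing to about 2 mm. It looks upright in both pictures; I didn't measure the tilt as a number.
- **Short cup:** I never went near it, and its detections are within about 3 pixels of where they were at the start.
- **Arm:** It is parked well away from everything. The wrist force reads about 0.7 N, no more than its reading at the start.

No check failed or disagreed. While gripping the lid bar, the wrist force stayed under about 8 N at each reading.

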